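# Find and shim the rocking corner of an optics base plate

## Robot

A 7-joint arm with a two-finger parallel gripper is mounted at the origin on the work surface. World frame = base frame: x ahead of the robot, y to its left, z up, the work surface at z = 0. Lengths are in m, angles in rad, forces in N, time in s.
With the tool pointing down it reaches from about 0.425 to 0.875 m from the base axis. Payload 4.7 kg.
Tool frame: the origin (TCP) lies on the centre line of the jaws, within the pads' length; the fingertips stand 19 mm ahead of it and the grasp point (between the pads) is the TCP (ctrl.nose_length is the distance from the TCP to the fingertips, in m); z points along the fingers, x is the direction in which the jaws open and shut, and the axes are right-handed (so a half turn about z gives the same grasp; the last joint's range is limited). The gripper opens to 87 mm and grips with 3 to 60 N. Pads are 19 mm wide; open, the fingers measure 117 mm over their backs; the gripper's body (75 mm by 190 mm) begins 51 mm behind the grasp point.
Start: joints at [1.278, 0.321, -0.07, 1.45, 0.023, 1.371, -0.057], TCP at [0.196, -0.62, 0.242] pointing down, gripper open.
Joint ranges: [-2.86, 2.86], [-0.3, 2.09], [-1.38, 1.24], [0.06, 2.45], [-1.56, 4.7], [0.09, 2.05], [-2.69, 2.69]. Speed limits (rad/s): [2.57, 2.57, 3.14, 3.14, 3.14, 3.14, 3.14].

## Interface

Orientations are given as a rotation vector (axis times angle).
In Python, from bench import ctrl gives the robot as it stands. The module is installed in compiled form; this text tells all that it offers.
- The arm moves only by the shell command python3 -m crank 'ROWS' [OPENING] [FORCE]. ROWS is a JSON object of lists of equal length, an entry for each row: "dp": the shift along the tool's x, y, z in cm, a list of three; "delta_rot": the turn, a rotation vector about the tool's x, y, z in rad, a list of three. In form: {"dp": [[x, y, z], ...], "delta_rot": [[rx, ry, rz], ...]}. A call has exactly 8 rows; each row shifts and turns the commanded pose from where the row before left it, along the tool's axes as they then stand; what a row does not reach is not made up. A row lasts 1/10 s, in which the tool goes at most 50 mm and 8.59 degrees, less where a joint would pass 70% of its speed; a pose out of reach is approached as far as the arm can. A call with a gripper value outside its range is refused whole. OPENING is the finger opening in cm, from 0 to 8.7, set as the call begins (- or left out, the last holds). The fingers move at their own pace and stop on an object; FORCE is the grip in N (left out, the last holds). Time passes only in rows, so rows that do not move let the fingers close, or fill a call up. It gives the time, the measured TCP pose, the force and the opening at its end, in the units of the state.
- ctrl.get_state(): the state, without advancing time (a new reading comes with each control period).
- ctrl.get_image(name): name is "scene" or "top"; returns the picture (400x640x3 uint8, blue, green, red); there is no depth.
- ctrl.camera_info(name): a dict with "camera_matrix" (3x3 intrinsics, pixels), "D" ([k1, k2, p1, p2, k3] as OpenCV has them; the pictures are not rectified), "xyz" and "orientation" of the camera in the world. Camera axes: x right, y down, z forward; pixel columns grow to the right and rows downward; lengths in m; the calibration is good to about 2 mm. A picture is of the moment at which its call begins. camera_info takes no time and is no camera call.
- ctrl.close_job(): hands the job in, once; it reports no verdict.
The state is a dict: "time": time; "joint_positions": joint angles; "qd": joint speeds; "joint_torque": joint torques, N m; "position": TCP position; "tool_rot": TCP orientation; "ft_force": force on the tool from outside, world axes, zero at the start; "torque": the same for the moment, N m; "grip_width": opening from 0.0 (shut) to 1.0 (fully open).
Only numpy, scipy, OpenCV 4.12 (cv2) and the standard library are available. Lean on these libraries where they do the work, as an engineer would, in place of code of your own. Each camera call takes 0.05 s, during which the arm holds its last target.

## Task

The square base plate carrying the lens rocks because one of its four feet is short. With shut fingertips, gently press its corner foot caps one after another until one dips right down, then slide the tabbed shim along the bench under that foot, from outside, and let go of it, with its tab left outside the plate. Finally check by pressing that corner and then the opposite one, which must no longer dip, leaving the plate where it stands, level on the bench, and the other things undisturbed.

Things in the scene. Friction and masses are not known exactly. Their poses are not given: they have to be found in the camera images.
- plate: Loose black base plate 110 x 110 x 12 mm, 0.75 kg, on four round steel feet 18 mm wide (8 mm at the foot end), 14 mm long, their axes 45 mm from the middle in x and y (10 mm inside the edges). A lens in a round mount 38 mm wide stands on its middle, top 79 mm over the bench. Origin on the bench under the middle, z up, x, y along the edges. It rests level on three feet; the fourth, not told which, ends 5 mm above the bench.
- foot_a (a point): Middle of the top of the steel cap (16 mm wide, 5 mm high) over the foot at the plate's +x and +y corner, 31 mm above the bench; press here. 1 to 2 N on the short foot's cap tips the plate about 0.08 rad (cap 5 mm lower); let go, it rises again. Pressed at the other caps the plate stays level.
- foot_b (a point): Middle of the top of the steel cap (16 mm wide, 5 mm high) over the foot at the plate's -x and +y corner, 31 mm above the bench; press here.
- foot_c (a point): Middle of the top of the steel cap (16 mm wide, 5 mm high) over the foot at the plate's -x and -y corner, 31 mm above the bench; press here.
- foot_d (a point): Middle of the top of the steel cap (16 mm wide, 5 mm high) over the foot at the plate's +x and -y corner, 31 mm above the bench; press here.
- shim: Loose brass shim, 50 g, flat: a tongue 62 (x) x 30 (y) x 3.5 mm thick, its last 16 mm ramped to 1.5 mm at the nose; upright tab at its back, 10 (x) x 24 (y) mm, 34 mm high, middle at x = -26 mm. Origin on the underside at the tongue's middle, x to the nose (+31 mm). Home when the short foot's axis meets it between x = -13 and +18 mm, within 10 mm of its centre line; 1.5 mm of play is left.
- key_cup: Bystander: dark round steel cup 56 mm across, 60 mm high, with three hex keys standing in it to 100 mm. Origin on the bench under its middle.
- objective: Bystander: small standing steel lens barrel 34 mm across, 46 mm high. Origin on the bench under its middle.
- post_mount: Bystander: round lens holder on a post, 110 mm high, on a base 50 (x) x 65 (y) mm; the holder is 44 mm across y. Origin on the bench under its middle.
- fork: Bystander, bolted to the bench: low black table clamp 30 (x) x 66 (y) x 10 mm with a bolt head to 20 mm. Origin on the bench under its middle.
Things that resemble listed ones, but are neither listed nor needed, are in the scene too. Leave any red look-alike of the shim alone. Leave any turquoise look-alike of the plate alone.

How it is judged:
By the outcome, as a careful person would: the job done as asked, in the order asked, and still so for the second after the job is handed in, with the robot touching nothing.
It also fails if it takes over 72 s, if anything falls off the work surface, if the arm or the gripper's body presses on something with over 40 N, if the wrist force passes 120 N, or if a joint passes its speed limit or range.

## Working session

There is one attempt and no reset: what is moved stays moved. The work goes in short steps, Python scripts to look and compute and a shell command to move; the robot and the scene stay as the last step left them, time stands still between calls to the robot, and variables do not carry over. Pictures are saved under pics/ and viewed, and the job is handed in when it is done.

```bash
mkdir -p pics
python3 - <<'E'
from bench import ctrl
import cv2
s=ctrl.get_state()
for k,v in s.items(): print(k,v)
print(ctrl.nose_length)
for n in("scene","top"):
    cv2.imwrite(f"pics/{n}0.png",ctrl.get_image(n)); print(ctrl.camera_info(n))
E
```

```text
time 0.0
joint_positions [ 1.2781091   0.32181366 -0.07008032  1.45168774  0.02261194  1.37078754
 -0.05688916]
qd [-0.00121612  0.00054094 -0.00028348  0.00166361 -0.00019839 -0.00033382
 -0.00077811]
joint_torque [-1.42497947e-04 -4.91291893e+01 -4.03847108e-01 -3.12533891e+01
 -6.40511164e-02  4.35802387e-02  1.36190197e-04]
position [ 0.19608862 -0.61917102  0.24046112]
tool_rot [-2.53397852e+00  1.85527461e+00  2.51872421e-03]
ft_force [-0.28046141  0.28690131 -0.52215493]
torque [-0.01884087 -0.00238701  0.02410928]
grip_width 0.9995145767445985
0.019
{'camera_matrix': array([[442.26405618,   0.        , 317.92911494],
       [  0.        , 442.26405618, 204.09921898],
       [  0.        ,   0.        ,   1.        ]]), 'D': array([-0.05045317,  0.        ,  0.        ,  0.        ,  0.        ]), 'xyz': array([ 1.0816537 , -0.18597165,  0.81276185]), 'orientation': array([-2.0816926 , -1.52486191,  0.49992875])}
{'camera_matrix': array([[427.43754604,   0.        , 325.20618155],
       [  0.        , 427.43754604, 203.45985859],
       [  0.        ,   0.        ,   1.        ]]), 'D': array([-0.0532134,  0.       ,  0.       ,  0.       ,  0.       ]), 'xyz': array([ 0.37558013, -0.01569836,  0.85409143]), 'orientation': array([-2.19539119,  1.99222016, -0.23524444])}
```

View pics/scene0.png

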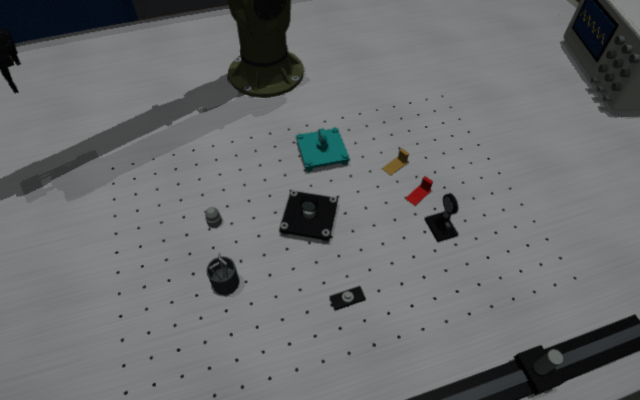

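View pics/top0.png

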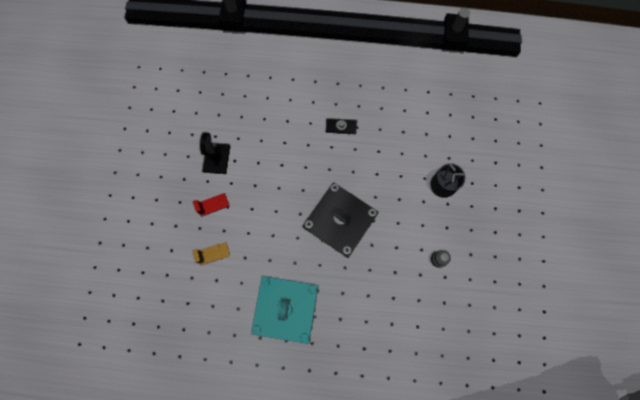

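The scene view shows the black plate at about (310,215), the brass shim at (397,162), the red decoy at (420,190) and the turquoise decoy at (322,148). In the top view the plate caps are near (335,187), (373,212), (347,250) and (308,224). The shim is at (212,253), with its tab on the left.

```bash
cat > h.py <<'E'
from bench import ctrl
import cv2, numpy as np
from scipy.spatial.transform import Rotation as R
def cam(n):
    c=ctrl.camera_info(n); return c['camera_matrix'],c['D'],np.array(c['xyz']),R.from_rotvec(c['orientation']).as_matrix()
def ray(n,px,z):
    K,D,o,M=cam(n); p=cv2.undistortPoints(np.array(px,float).reshape(-1,1,2),K,D).reshape(-1,2)
    d=np.c_[p,np.ones(len(p))]@M.T
    return o+d*((z-o[2])/d[:,2])[:,None]
def proj(n,P):
    K,D,o,M=cam(n); q=(np.atleast_2d(P)-o)@M
    return cv2.projectPoints(q,np.zeros(3),np.zeros(3),K,D)[0].reshape(-1,2)
def crop(n,name,c,w=60,s=6,img=None):
    im=ctrl.get_image(n) if img is None else img
    x,y=map(int,c); x0=max(x-w,0);y0=max(y-int(w*.75),0)
    cr=im[y0:y+int(w*.75),x0:x+w]
    cv2.imwrite(f"pics/{name}.png",cv2.resize(cr,None,fx=s,fy=s,interpolation=cv2.INTER_CUBIC)); return im
E
python3 - <<'E'
from h import *
T=cv2.imread("pics/top0.png");S=cv2.imread("pics/scene0.png")
crop("top","tp",(340,219),50,8,T);crop("scene","sp",(310,215),50,8,S)
crop("top","ts",(212,240),50,8,T);crop("scene","ss",(405,170),50,8,S)
def caps(im,pts):
    g=cv2.cvtColor(im,cv2.COLOR_BGR2GRAY).astype(float); out=[]
    for x,y in pts:
        w=6; sub=g[y-w:y+w+1,x-w:x+w+1]; m=np.clip(sub-70,0,None)
        yy,xx=np.mgrid[y-w:y+w+1,x-w:x+w+1]; m=m*(np.hypot(xx-x,yy-y)<6)
        out.append((float((m*xx).sum()/m.sum()),float((m*yy).sum()/m.sum())))
    return out
a=caps(T,[(335,187),(373,212),(347,250),(308,224)]);b=caps(S,[(294,193),(334,200),(326,232),(284,226)])
print(a,ray("top",a,.031).round(4));print(b,ray("scene",b,.031).round(4))
for n,im in(("top",T),("scene",S)):
    h=cv2.cvtColor(im,cv2.COLOR_BGR2HSV); m=cv2.inRange(h,(12,100,60),(30,255,255))
    c=max(cv2.findContours(m,0,2)[0],key=cv2.contourArea); print(n,cv2.contourArea(c),cv2.minAreaRect(c)); bx=cv2.boxPoints(cv2.minAreaRect(c)); print(ray(n,bx,.002).round(4))
E
```

```text
[(335.20416253716553, 185.19573835480674), (374.13619575253927, 211.2511542012927), (347.07519280205656, 250.34383033419024), (307.5325480471172, 223.5195288282703)] [[ 0.6074 -0.0168  0.031 ]
 [ 0.5618 -0.098   0.031 ]
 [ 0.4798 -0.0515  0.031 ]
 [ 0.5247  0.03    0.031 ]]
[(294.2221581073283, 189.84420080784767), (335.5556818181818, 198.29090909090908), (326.1128608923884, 232.41469816272965), (281.325746799431, 224.64011379800854)] [[ 0.4761 -0.0474  0.031 ]
 [ 0.5267  0.0337  0.031 ]
 [ 0.606  -0.0146  0.031 ]
 [ 0.5587 -0.0993  0.031 ]]
top 346.0 ((212.99110412597656, 252.97152709960938), (14.376855850219727, 30.781980514526367), 72.6459732055664)
[[0.453  0.2481 0.002 ]
 [0.4772 0.1919 0.002 ]
 [0.4508 0.1793 0.002 ]
 [0.4268 0.2351 0.002 ]]
scene 172.5 ((394.2973327636719, 165.21620178222656), (10.462287902832031, 21.622060775756836), 54.462318420410156)
[[0.4505 0.1818 0.002 ]
 [0.4251 0.24   0.002 ]
 [0.4557 0.2427 0.002 ]
 [0.4801 0.1853 0.002 ]]
```

View pics/tp.png

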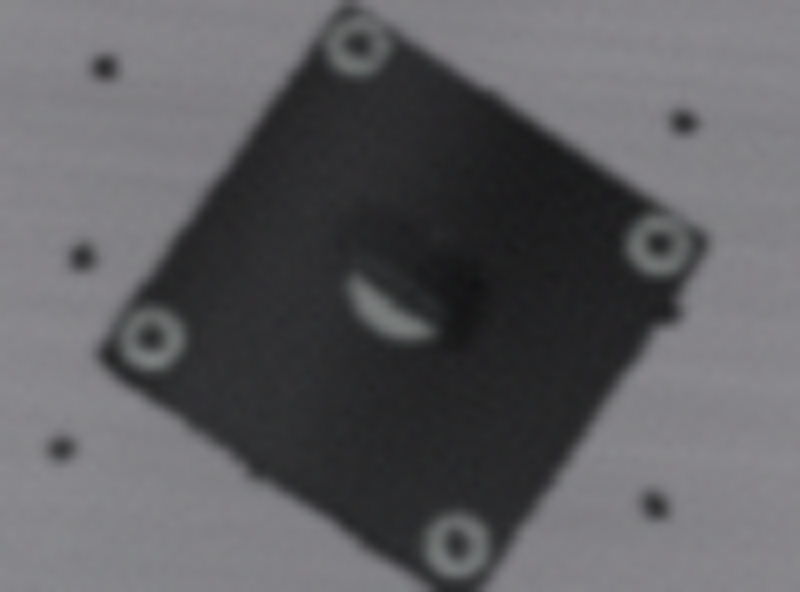

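View pics/sp.png

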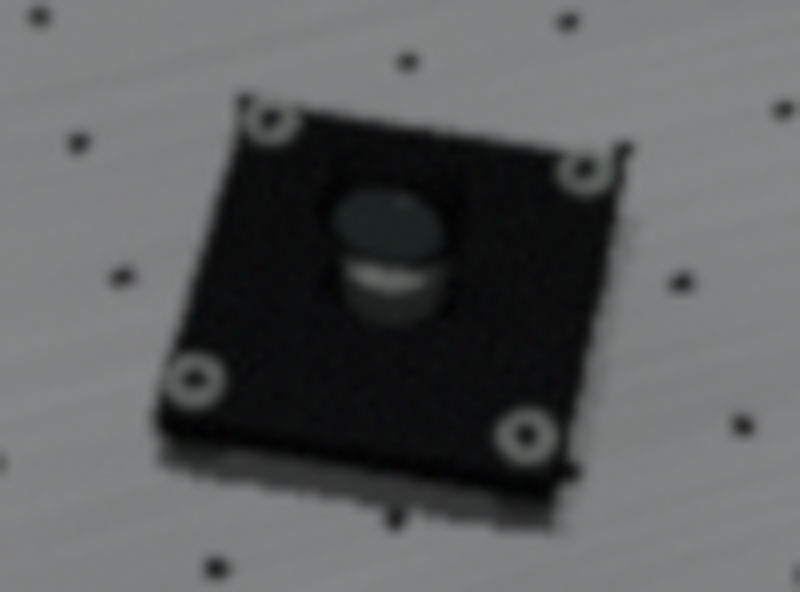

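View pics/ts.png

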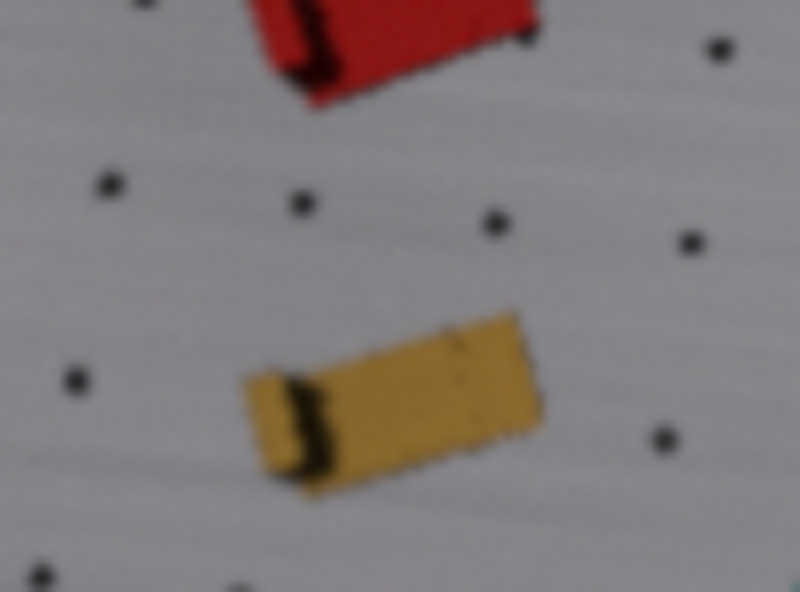

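View pics/ss.png

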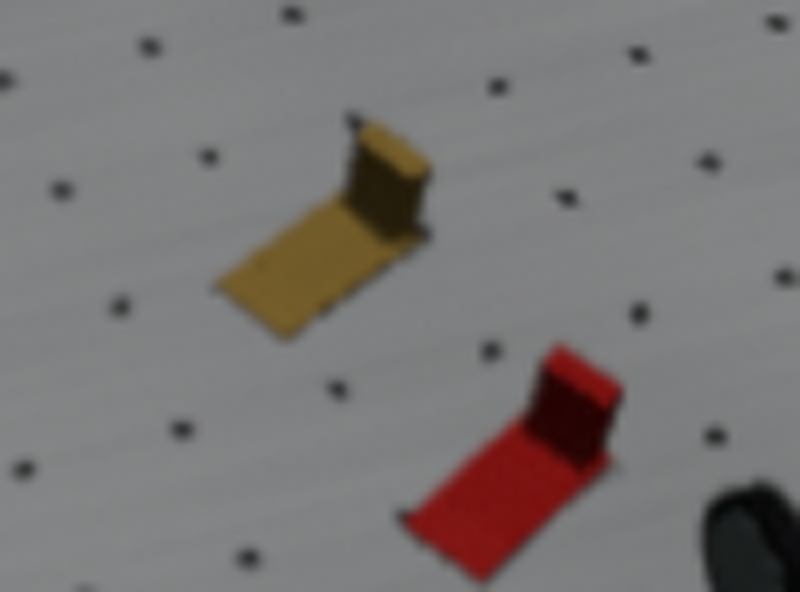

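Run:
```python
from h import *
f=lambda o,L:(np.array(L)+.5)/8-.5+np.array(o)
a=ray("top",f((290,182),[(358,44),(659,243),(457,545),(152,340)]),.031)
b=ray("scene",f((260,178),[(527,436),(194,380),(271,121),(585,169)]),.031)
print(a.round(4));print(b.round(4)); m=(a+b)/2; m=m[:,:2]
print("mean",m.round(4),"c",m.mean(0).round(4),[np.linalg.norm(m[i]-m[(i+1)%4]).round(4) for i in range(4)])
for i in range(4): 
  d=m[i]-m.mean(0); print(np.degrees(np.arctan2(d[1],d[0])).round(1))
ts=f((162,203),[(517,312),(542,425)]);print("nose top",ray("top",ts,.0015).round(4))
ts=f((162,203),[(245,380),(288,378),(268,470)]);print("tab top",ray("top",ts,.034).round(4))
ts=f((355,133),[(217,286),(288,340)]);print("nose sc",ray("scene",ts,.0015).round(4))
ts=f((355,133),[(370,122),(430,166),(360,145),(416,178)]);print("tab sc",ray("scene",ts,.034).round(4))
print(R.from_rotvec(ctrl.get_state()['tool_rot']).as_matrix().round(3))
```

```text
[[ 0.6034 -0.0153  0.031 ]
 [ 0.56   -0.0938  0.031 ]
 [ 0.4809 -0.0506  0.031 ]
 [ 0.5238  0.0279  0.031 ]]
[[ 0.6048 -0.0156  0.031 ]
 [ 0.5614 -0.0945  0.031 ]
 [ 0.4834 -0.0513  0.031 ]
 [ 0.5259  0.0272  0.031 ]]
mean [[ 0.6041 -0.0155]
 [ 0.5607 -0.0942]
 [ 0.4822 -0.051 ]
 [ 0.5248  0.0276]] c [ 0.543  -0.0333] [np.float64(0.0898), np.float64(0.0896), np.float64(0.0894), np.float64(0.0902)]
16.2
-73.8
-163.8
106.6
nose top [[0.4773 0.1907 0.0015]
 [0.4498 0.1803 0.0015]]
tab top [[0.4505 0.2461 0.034 ]
 [0.4521 0.2357 0.034 ]
 [0.4297 0.237  0.034 ]]
nose sc [[0.4528 0.1789 0.0015]
 [0.4791 0.1911 0.0015]]
tab sc [[0.4307 0.2342 0.034 ]
 [0.4528 0.244  0.034 ]
 [0.4386 0.2274 0.034 ]
 [0.4561 0.2379 0.034 ]]
[[ 0.302 -0.953 -0.001]
 [-0.953 -0.302  0.002]
 [-0.002  0.    -1.   ]]
```

```bash
cat >> h.py <<'E'
def to(p,yawx=None,s=None):
    "tool-frame delta in cm from measured pose to p; yawx: wanted tool-x heading deg (tool down)"
    s=s or ctrl.get_state(); M=R.from_rotvec(s['tool_rot']).as_matrix()
    print("d_cm",((np.array(p)-s['position'])@M*100).round(2),"z",s['position'].round(4),"F",s['ft_force'].round(2))
    if yawx is not None:
        t=np.radians(yawx); X=np.array([np.cos(t),np.sin(t),0]); W=np.c_[X,np.cross([0,0,-1],X),[0,0,-1]]
        print("rotvec tool",R.from_matrix(M.T@W).as_rotvec().round(4))
E
python3 - <<'E'
from h import *
for n,p,z in [("cup",(447,180),.03),("obj",(440,258),.02),("post",(215,158),.005),("post top",(206,143),.09),("fork",(341,126),.01),("turq",(285,310),.026),("red",(211,205),.002)]: print(n,ray("top",[p],z).round(3))
print(ray("top",[(263,277),(318,284),(309,342),(253,333)],.026).round(3))
to([.5607,-.0942,.24],-72.4)
E
python3 -m crank '{"dp":[[-2.44,-3.16,0],[-2.44,-3.16,0],[-2.44,-3.16,0],[-2.44,-3.16,0],[-2.44,-3.16,0],[-2.44,-3.16,0],[-2.44,-3.16,0],[-2.44,-3.16,0]],"delta_rot":[[0,0,0],[0,0,0],[0,0,0],[0,0,0],[0,0,0],[0,0,0],[0,0,0],[0,0,0]]}' 0 20
python3 -c "
from h import *
to([.5607,-.0942,.24],-72.4)"
```

```text
cup [[ 0.641 -0.24   0.03 ]]
obj [[ 0.483 -0.234  0.02 ]]
post [[0.649 0.24  0.005]]
post top [[0.65  0.236 0.09 ]]
fork [[ 0.744 -0.017  0.01 ]]
turq [[0.357 0.055 0.026]]
red [[0.549 0.233 0.002]]
[[ 0.414  0.104  0.026]
 [ 0.411 -0.002  0.026]
 [ 0.303  0.004  0.026]
 [ 0.309  0.11   0.026]]
d_cm [-39.04 -50.61   0.12] z [ 0.1961 -0.6192  0.2405] F [ 0.06 -0.3   0.54]
rotvec tool [ 0.0001  0.0017 -0.0004]
time: 0.9
position: [0.3788, -0.3556, 0.2412]
tool_rot: [2.535, -1.856, -0.001]
ft_force: [1.3, -0.0, -0.5]
grip_width: 0.355
d_cm [-19.43 -25.23   0.12] z [ 0.3788 -0.3556  0.2412] F [ 1.3  -0.03 -0.49]
rotvec tool [ 0.0004  0.0003 -0.0004]
```

```bash
python3 -m crank '{"dp":[[-2.43,-3.15,0],[-2.43,-3.15,0],[-2.43,-3.15,0],[-2.43,-3.15,1],[-2.43,-3.15,2],[-2.43,-3.15,2],[-2.43,-3.15,2.5],[-2.43,-3.15,2.5]],"delta_rot":[[0,0,0],[0,0,0],[0,0,0],[0,0,0],[0,0,0],[0,0,0],[0,0,0],[0,0,0]]}'
python3 -c "
from h import *
to([.5607,-.0942,.055],-72.4)"
```

```text
time: 1.7
position: [0.5604, -0.0946, 0.1406]
tool_rot: [2.534, -1.856, 0.001]
ft_force: [1.1, -1.0, 0.4]
grip_width: 0.003
d_cm [-0.03 -0.04  8.56] z [ 0.5604 -0.0946  0.1406] F [ 1.06 -1.    0.44]
rotvec tool [-0.0001 -0.0004 -0.0007]
```

```bash
python3 -m crank '{"dp":[[0,0,2],[0,0,2],[0,0,2],[0,0,1.5],[0,0,0.6],[0,0,0.2],[0,0,0],[0,0,0]],"delta_rot":[[0,0,0],[0,0,0],[0,0,0],[0,0,0],[0,0,0],[0,0,0],[0,0,0],[0,0,0]]}'
python3 -c "
from h import *
to([.5607,-.0942,.05],-72.4)
im=crop('scene','p2a',(305,205),60,6)
"
```

```text
time: 2.5
position: [0.5606, -0.096, 0.0595]
tool_rot: [-2.534, 1.856, -0.003]
ft_force: [0.1, 0.7, 0.7]
grip_width: 0.01
d_cm [-0.16 -0.07  0.95] z [ 0.5606 -0.096   0.0595] F [0.13 0.73 0.69]
rotvec tool [-0.0014 -0.001  -0.0005]
```

View pics/p2a.png

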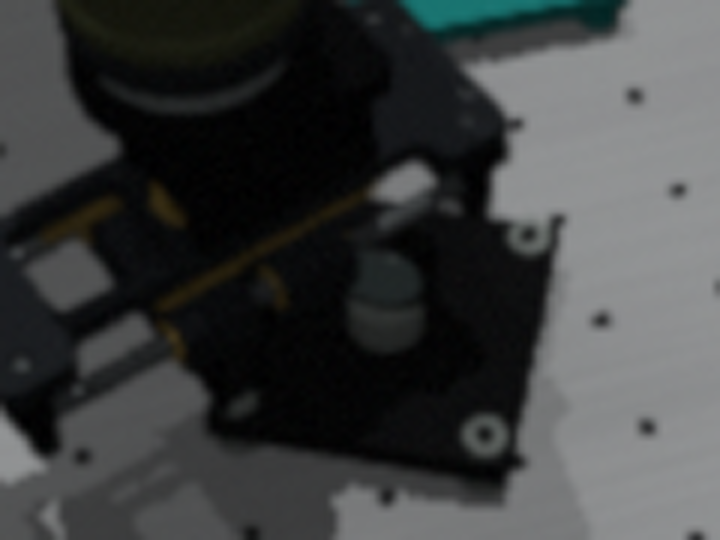

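```bash
python3 -m crank '{"dp":[[-0.15,-0.05,0.2],[0,0,0.1],[0,0,0.1],[0,0,0.1],[0,0,0.1],[0,0,0],[0,0,0],[0,0,0]],"delta_rot":[[0,0,0],[0,0,0],[0,0,0],[0,0,0],[0,0,0],[0,0,0],[0,0,0],[0,0,0]]}'
python3 -c "
from h import *
to([.5607,-.0942,.05],-72.4)
"
```

```text
time: 3.35
position: [0.5599, -0.0943, 0.0525]
tool_rot: [2.535, -1.856, 0.0]
ft_force: [-0.7, 1.0, 0.0]
grip_width: 0.006
d_cm [ 0.02 -0.08  0.25] z [ 0.5599 -0.0943  0.0525] F [-0.7   1.04  0.05]
rotvec tool [ 0.     -0.0001 -0.0004]
```

```bash
python3 -m crank '{"dp":[[0,0,0.05],[0,0,0.05],[0,0,0.05],[0,0,0.05],[0,0,0.05],[0,0,0.05],[0,0,0],[0,0,0]],"delta_rot":[[0,0,0],[0,0,0],[0,0,0],[0,0,0],[0,0,0],[0,0,0],[0,0,0],[0,0,0]]}'
python3 -m crank '{"dp":[[0,0,0.05],[0,0,0.05],[0,0,0],[0,0,0],[0,0,0],[0,0,0],[0,0,0],[0,0,0]],"delta_rot":[[0,0,0],[0,0,0],[0,0,0],[0,0,0],[0,0,0],[0,0,0],[0,0,0],[0,0,0]]}'
```

```text
time: 4.15
position: [0.5599, -0.0943, 0.0504]
tool_rot: [2.534, -1.856, 0.0]
ft_force: [-3.2, 0.7, 6.4]
grip_width: 0.009
time: 4.95
position: [0.5599, -0.0943, 0.0502]
tool_rot: [2.534, -1.855, 0.001]
ft_force: [-5.5, 0.5, 11.9]
grip_width: 0.004
```

```bash
python3 -m crank '{"dp":[[0,0,-1],[0,0,-0.7],[-1.5,-1.6,0],[-1.6,-1.7,0],[-1.6,-1.7,0],[-1.5,-1.6,0],[0,0,0.4],[0,0,0.2]],"delta_rot":[[0,0,0],[0,0,0],[0,0,0],[0,0,0],[0,0,0],[0,0,0],[0,0,0],[0,0,0]]}'
python3 -c "
from h import *
to([.6041,-.0155,.05],-72.4)
"
```

```text
time: 5.75
position: [0.6038, -0.0151, 0.0592]
tool_rot: [2.535, -1.854, -0.0]
ft_force: [-1.1, -0.4, 0.2]
grip_width: 0.008
d_cm [ 0.05 -0.01  0.92] z [ 0.6038 -0.0151  0.0592] F [-1.09 -0.41  0.23]
rotvec tool [ 0.0007 -0.0001  0.0007]
```

```bash
python3 -m crank '{"dp":[[0,0,0.3],[0,0,0.2],[0,0,0.1],[0,0,0.05],[0,0,0.05],[0,0,0.05],[0,0,0],[0,0,0]],"delta_rot":[[0,0,0],[0,0,0],[0,0,0],[0,0,0],[0,0,0],[0,0,0],[0,0,0],[0,0,0]]}'
```

```text
time: 6.55
position: [0.6041, -0.0152, 0.0521]
tool_rot: [2.535, -1.856, 0.0]
ft_force: [0.3, 0.1, 0.1]
grip_width: 0.007
```

```bash
python3 -m crank '{"dp":[[0,0,0.05],[0,0,0.05],[0,0,0],[0,0,0],[0,0,0],[0,0,0],[0,0,0],[0,0,0]],"delta_rot":[[0,0,0],[0,0,0],[0,0,0],[0,0,0],[0,0,0],[0,0,0],[0,0,0],[0,0,0]]}'
```

```text
time: 7.35
position: [0.6041, -0.0152, 0.051]
tool_rot: [2.535, -1.856, 0.0]
ft_force: [-0.1, -0.3, 0.2]
grip_width: 0.006
```

```bash
python3 -m crank '{"dp":[[0,0,0.05],[0,0,0.05],[0,0,0.05],[0,0,0],[0,0,0],[0,0,0],[0,0,0],[0,0,0]],"delta_rot":[[0,0,0],[0,0,0],[0,0,0],[0,0,0],[0,0,0],[0,0,0],[0,0,0],[0,0,0]]}'
```

```text
time: 8.15
position: [0.6042, -0.0152, 0.0504]
tool_rot: [2.535, -1.856, 0.001]
ft_force: [-2.2, -0.6, 6.0]
grip_width: 0.008
```

```bash
python3 -m crank '{"dp":[[0,0,-1],[0,0,-0.5],[-1.6,1.5,0],[-1.6,1.6,0],[-1.6,1.6,0],[-1.6,1.6,0],[0,0,0.4],[0,0,0.2]],"delta_rot":[[0,0,0],[0,0,0],[0,0,0],[0,0,0],[0,0,0],[0,0,0],[0,0,0],[0,0,0]]}'
python3 -c "
from h import *
to([.5248,.0276,.05],-72.4)
"
python3 -m crank '{"dp":[[0,0,0.3],[0,0,0.2],[0,0,0.1],[0,0,0.05],[0,0,0.05],[0,0,0],[0,0,0],[0,0,0]],"delta_rot":[[0,0,0],[0,0,0],[0,0,0],[0,0,0],[0,0,0],[0,0,0],[0,0,0],[0,0,0]]}'
```

```text
time: 8.95
position: [0.5251, 0.0266, 0.0588]
tool_rot: [-2.535, 1.855, -0.002]
ft_force: [0.7, -0.3, -0.2]
grip_width: 0.007
d_cm [-0.11 -0.    0.88] z [0.5251 0.0266 0.0588] F [ 0.72 -0.28 -0.24]
rotvec tool [-0.001  -0.0011  0.0001]
time: 9.75
position: [0.5247, 0.0268, 0.0516]
tool_rot: [2.535, -1.856, 0.0]
ft_force: [-0.1, -0.5, -0.4]
grip_width: 0.005
```

```bash
python3 -m crank '{"dp":[[-0.05,0,0.05],[0,0,0.05],[0,0,0.05],[0,0,0.05],[0,0,0],[0,0,0],[0,0,0],[0,0,0]],"delta_rot":[[0,0,0],[0,0,0],[0,0,0],[0,0,0],[0,0,0],[0,0,0],[0,0,0],[0,0,0]]}'
```

```text
time: 10.55
position: [0.5246, 0.0274, 0.0496]
tool_rot: [-2.535, 1.856, -0.0]
ft_force: [-1.5, 1.1, 1.3]
grip_width: -0.001
```

```bash
python3 -m crank '{"dp":[[0,0,0.05],[0,0,0.05],[0,0,0.05],[0,0,0],[0,0,0],[0,0,0],[0,0,0],[0,0,0]],"delta_rot":[[0,0,0],[0,0,0],[0,0,0],[0,0,0],[0,0,0],[0,0,0],[0,0,0],[0,0,0]]}'
```

```text
time: 11.35
position: [0.5246, 0.0273, 0.0481]
tool_rot: [-2.535, 1.856, -0.0]
ft_force: [-0.4, 1.1, 2.1]
grip_width: 0.002
```

```bash
python3 -m crank '{"dp":[[0,0,0.05],[0,0,0.05],[0,0,0.05],[0,0,0.05],[0,0,0.05],[0,0,0],[0,0,0],[0,0,0]],"delta_rot":[[0,0,0],[0,0,0],[0,0,0],[0,0,0],[0,0,0],[0,0,0],[0,0,0],[0,0,0]]}'
```

```text
time: 12.15
position: [0.5245, 0.0273, 0.0458]
tool_rot: [2.535, -1.856, 0.0]
ft_force: [-1.9, 1.9, 5.7]
grip_width: 0.006
```

```bash
python3 -m crank '{"dp":[[0,0,0.03],[0,0,0.03],[0,0,0.02],[0,0,0],[0,0,0],[0,0,0],[0,0,0],[0,0,0]],"delta_rot":[[0,0,0],[0,0,0],[0,0,0],[0,0,0],[0,0,0],[0,0,0],[0,0,0],[0,0,0]]}'
```

```text
time: 12.95
position: [0.5246, 0.0274, 0.0456]
tool_rot: [2.534, -1.856, 0.0]
ft_force: [-3.0, 2.0, 9.9]
grip_width: 0.008
```

P2 and P1 stay rigid at z≈0.0504. P4 at (0.525, 0.0276) dips 5 mm, so it is the short foot. I'm going to the shim now.

```bash
python3 -m crank '{"dp":[[0,0,-0.5],[0,0,-1],[0,0,-4],[-4.5,0.3,-2],[-4.5,0.3,-1],[-4.5,0.3,0],[-4.5,0.3,0],[-4.5,0.3,0]],"delta_rot":[[0,0,0],[0,0,0],[0,0,0],[0,0,0],[0,0,0],[0,0,0],[0,0,0],[0,0,0]]}' 4.5
python3 -m crank '{"dp":[[0,0,0],[0,0,0],[0,0,0],[0,0,0],[0,0,0],[0,0,0],[0,0,0],[0,0,0]],"delta_rot":[[0,0,0.148],[0,0,0.148],[0,0,0.148],[0,0,0.148],[0,0,0.148],[0,0,0.148],[0,0,0.148],[0,0,0.148]]}'
python3 -c "
from h import *
to([.4424,.2377,.036],-157)
im=ctrl.get_image('scene');cv2.imwrite('pics/s1.png',im);im=ctrl.get_image('top');cv2.imwrite('pics/t1.png',im)
crop('top','tp1',(340,219),50,8,im)
print(ctrl.get_state()['joint_positions'].round(2))
"
```

```text
time: 13.75
position: [0.4417, 0.2381, 0.1303]
tool_rot: [-2.534, 1.857, -0.003]
ft_force: [0.5, -0.3, -0.3]
grip_width: 0.509
time: 14.55
position: [0.4404, 0.2309, 0.1171]
tool_rot: [1.549, -2.7, 0.017]
ft_force: [-0.6, -0.1, -1.0]
grip_width: 0.518
d_cm [-0.93  0.13  8.08] z [0.4404 0.2309 0.1171] F [-0.56 -0.15 -0.98]
rotvec tool [-0.0049 -0.0308  0.6402]
[-0.43  0.13 -0.12  1.95  0.03  1.1  -2.66]
```

View pics/s1.png

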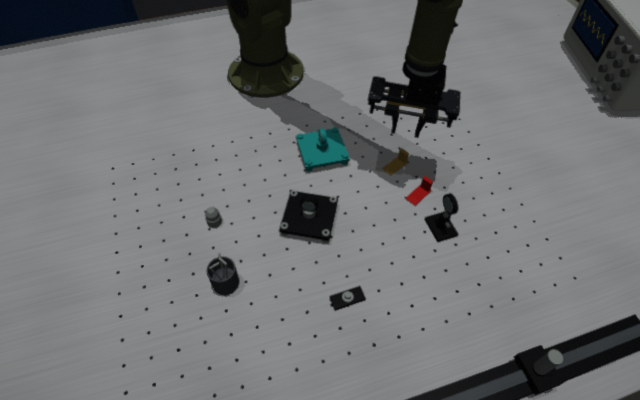

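View pics/tp1.png

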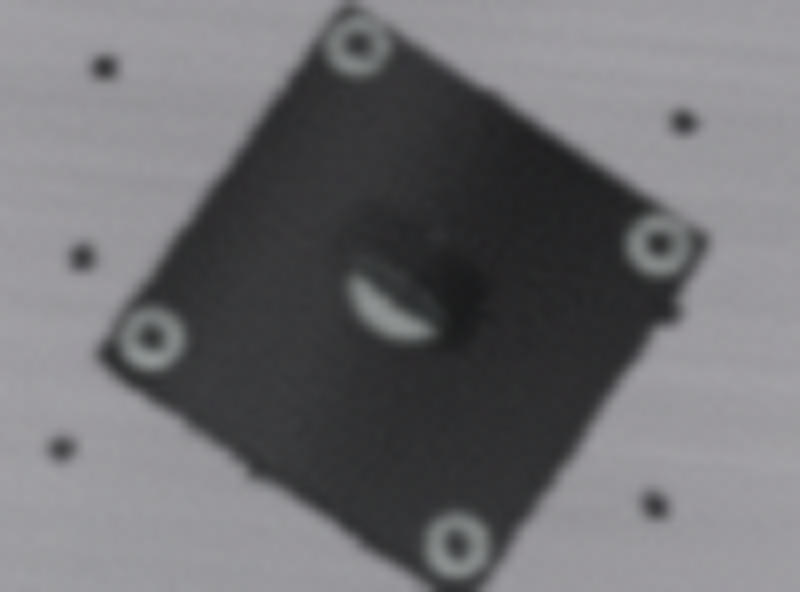

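The plate and everything else are unmoved in both views. Joint 7 reached its range end, so I'm turning the other way, to heading +23°.

```bash
python3 -m crank '{"dp":[[0,0,0],[0,0,0],[0,0,0],[0,0,0],[0,0,0],[0,0,0],[0,0,0],[0,0,0]],"delta_rot":[[0,0,-0.148],[0,0,-0.148],[0,0,-0.148],[0,0,-0.148],[0,0,-0.148],[0,0,-0.148],[0,0,-0.148],[0,0,-0.148]]}'
python3 -m crank '{"dp":[[0,0,0],[0,0,0],[0,0,0],[0,0,0],[0,0,0],[0,0,0],[0,0,0],[0,0,0]],"delta_rot":[[0,0,-0.148],[0,0,-0.148],[0,0,-0.148],[0,0,-0.148],[0,0,-0.148],[0,0,-0.148],[0,0,-0.148],[0,0,-0.148]]}'
python3 -c "
from h import *
to([.4424,.2377,.036],23)
print(ctrl.get_state()['joint_positions'].round(2))
"
```

```text
time: 15.45
position: [0.4401, 0.232, 0.1173]
tool_rot: [2.799, -1.363, -0.011]
ft_force: [0.1, -0.5, 0.7]
grip_width: 0.52
time: 16.25
position: [0.4401, 0.232, 0.1173]
tool_rot: [3.091, 0.432, -0.035]
ft_force: [0.2, 1.0, 0.4]
grip_width: 0.517
d_cm [ 0.57 -0.63  8.11] z [0.4401 0.232  0.1173] F [0.23 0.96 0.37]
rotvec tool [ 0.0152  0.0257 -0.1237]
[-0.26  0.14 -0.3   1.94  0.06  1.1  -0.31]
```

```bash
python3 -m crank '{"dp":[[0,0,0],[0.3,-0.3,0],[0.2,-0.3,0],[0,0,1],[0,0,1],[0,0,0],[0,0,0],[0,0,0]],"delta_rot":[[0.015,0.026,-0.124],[0,0,0],[0,0,0],[0,0,0],[0,0,0],[0,0,0],[0,0,0],[0,0,0]]}' 5
python3 -c "
from h import *
to([.4424,.2377,.036],23)
"
```

```text
time: 17.05
position: [0.4424, 0.2397, 0.0969]
tool_rot: [3.08, 0.616, -0.0]
ft_force: [0.2, -0.4, 0.0]
grip_width: 0.576
d_cm [-0.07  0.18  6.09] z [0.4424 0.2397 0.0969] F [ 0.16 -0.4   0.  ]
rotvec tool [ 0.0008  0.0002 -0.0063]
```

```bash
python3 -m crank '{"dp":[[-0.07,0.18,1],[0,0,1.5],[0,0,1.5],[0,0,1],[0,0,0.7],[0,0,0.4],[0,0,0],[0,0,0]],"delta_rot":[[0,0,0],[0,0,0],[0,0,0],[0,0,0],[0,0,0],[0,0,0],[0,0,0],[0,0,0]]}' 5
python3 -c "
from h import *
to([.4424,.2377,.036],23)
im=ctrl.get_image('scene');crop('scene','s2',(400,150),55,7,im)
"
```

```text
time: 17.85
position: [0.4427, 0.2378, 0.0363]
tool_rot: [3.08, 0.616, 0.001]
ft_force: [0.7, 0.2, 0.7]
grip_width: 0.57
d_cm [-0.03 -0.01  0.03] z [0.4427 0.2378 0.0363] F [0.68 0.22 0.74]
rotvec tool [ 0.0007 -0.0006 -0.0063]
```

View pics/s2.png

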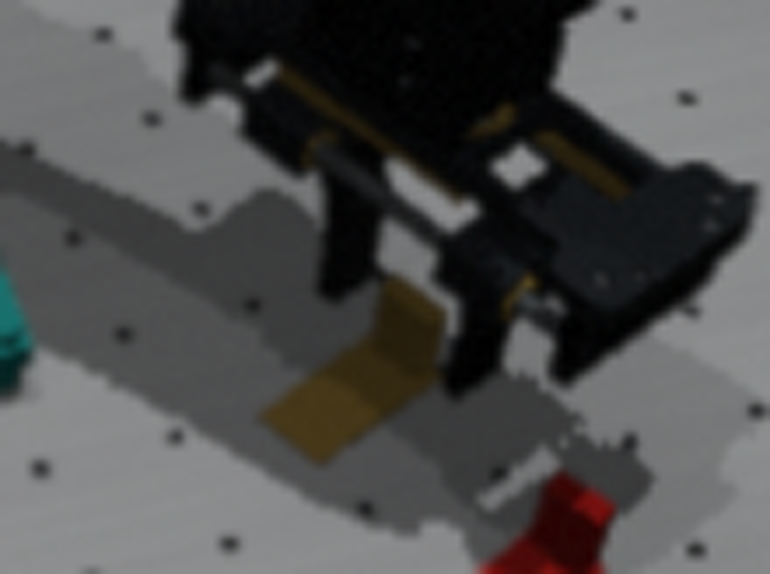

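The tab (crop about 410,310) stands between the open fingers. Closing.

```bash
python3 -m crank '{"dp":[[0,0,0],[0,0,0],[0,0,0],[0,0,0],[0,0,0],[0,0,0],[0,0,0],[0,0,0]],"delta_rot":[[0,0,0],[0,0,0],[0,0,0],[0,0,0],[0,0,0],[0,0,0],[0,0,0],[0,0,0]]}' 0 12
python3 -c "
from h import *
im=ctrl.get_image('scene');crop('scene','s3',(400,150),55,7,im)
f=np.array([.5248,.0276]);t=np.radians(-67);d=np.array([np.cos(t),np.sin(t)])
s=ctrl.get_state();p=s['position'][:2]
print('along',(f-p)@d,'lat',(f-p)@np.array([-d[1],d[0]]))
to([*(f-d*.0285),.0363],23)
"
```

```text
time: 18.7
position: [0.4425, 0.2375, 0.036]
tool_rot: [3.08, 0.616, 0.0]
ft_force: [-0.8, -0.7, 0.6]
grip_width: 0.267
along 0.2253808584622336 lat -0.006247638904785427
d_cm [-0.5  19.69 -0.02] z [0.4425 0.2375 0.036 ] F [-1.28  0.37  0.78]
rotvec tool [ 0.0008  0.0001 -0.0064]
```

View pics/s3.png

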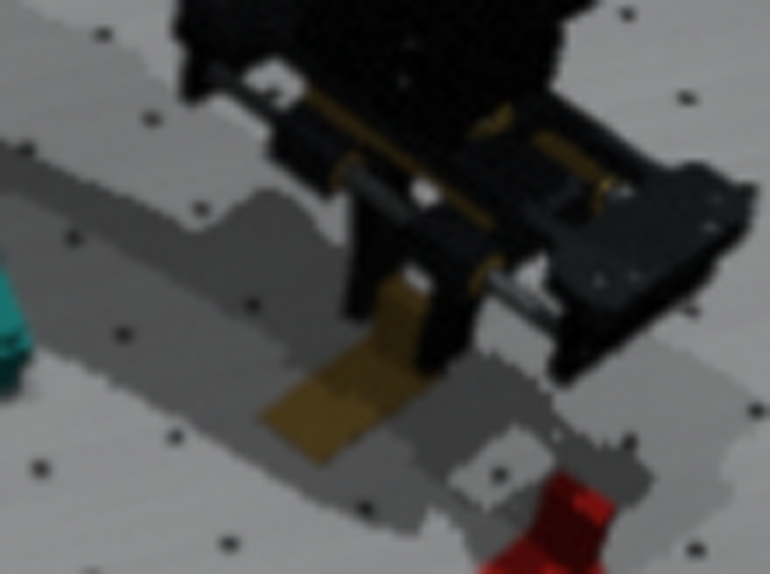

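```bash
python3 -m crank '{"dp":[[-0.06,1,0],[-0.06,2,0],[-0.06,2,0],[-0.06,2,0],[-0.06,2,0],[-0.06,2,0],[-0.06,2,0],[-0.06,1,0]],"delta_rot":[[0,0,0],[0,0,0],[0,0,0],[0,0,0],[0,0,0],[0,0,0],[0,0,0],[0,0,0]]}'
python3 -c "
from h import *
im=ctrl.get_image('scene');crop('scene','s4',(340,185),60,6,im)
im=ctrl.get_image('top');crop('top','t4',(300,240),60,6,im)
f=np.array([.5248,.0276]);t=np.radians(-67);d=np.array([np.cos(t),np.sin(t)])
to([*(f-d*.0285),.0363],23)
"
```

```text
time: 19.55
position: [0.4925, 0.104, 0.036]
tool_rot: [3.08, 0.612, 0.0]
ft_force: [0.1, 1.4, 1.5]
grip_width: 0.276
d_cm [ 0.04  5.47 -0.02] z [0.4924 0.1043 0.036 ] F [ 0.59 -0.84  0.41]
rotvec tool [ 0.0017  0.0002 -0.0096]
```

View pics/s4.png

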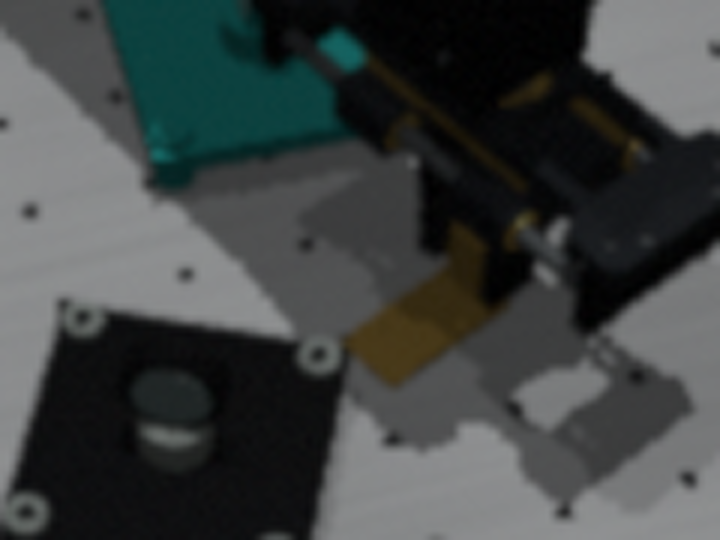

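View pics/t4.png

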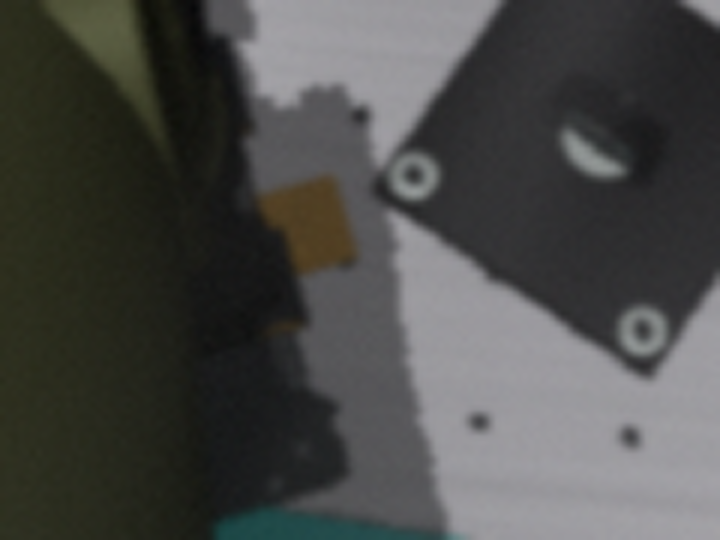

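Run:
```python
from h import *
f=lambda o,L:(np.array(L)+.5)/6-.5+np.array(o)
a=ray("top",f((240,195),[(333,175),(355,262)]),.0015)
b=ray("scene",f((280,140),[(348,345),(394,386)]),.0015)
ft=np.array([.5248,.0276])
for n in(a[:,:2],b[::-1,:2]):
  e=n[0]-n[1]; h=np.array([e[1],-e[0]])/np.linalg.norm(e); m=n.mean(0)
  print(n.round(4),np.degrees(np.arctan2(h[1],h[0])),"foot ahead of nose",(ft-m)@h,"lat",(ft-m)@np.array([-h[1],h[0]]))
```

```text
[[0.5271 0.0567]
 [0.4984 0.0461]] -69.65142094117748 foot ahead of nose 0.026519514162662655 lat 0.003039998366097762
[[0.5277 0.0578]
 [0.5039 0.0476]] -66.69956420507717 foot ahead of nose 0.02660372560274483 lat -0.0016802318289897596
```

```bash
python3 -m crank '{"dp":[[0,0.35,0],[0,0.35,0],[0,0.35,0],[0,0.35,0],[0,0.35,0],[0,0.35,0],[0,0.35,0],[0,0.35,0]],"delta_rot":[[0,0,0],[0,0,0],[0,0,0],[0,0,0],[0,0,0],[0,0,0],[0,0,0],[0,0,0]]}'
```

```text
time: 20.45
position: [0.5028, 0.0803, 0.036]
tool_rot: [3.08, 0.616, -0.0]
ft_force: [0.1, 1.5, 1.1]
grip_width: 0.277
```

```bash
python3 -m crank '{"dp":[[0,0.35,0],[0,0.35,0],[0,0.35,0],[0,0.35,0],[0,0.35,0],[0,0.35,0],[0,0.35,0],[0,0.2,0]],"delta_rot":[[0,0,0],[0,0,0],[0,0,0],[0,0,0],[0,0,0],[0,0,0],[0,0,0],[0,0,0]]}'
python3 -c "
from h import *
im=ctrl.get_image('scene');crop('scene','s5',(330,195),60,6,im)
im=ctrl.get_image('top');crop('top','t5',(310,235),60,6,im)
f=np.array([.5248,.0276]);t=np.radians(-67);d=np.array([np.cos(t),np.sin(t)])
to([*(f-d*.0285),.0363],23)
"
```

```text
time: 21.25
position: [0.513, 0.0556, 0.036]
tool_rot: [3.08, 0.616, -0.0]
ft_force: [0.1, 0.3, -0.1]
grip_width: 0.275
d_cm [-0.01  0.19 -0.03] z [0.513  0.0556 0.036 ] F [ 0.49 -0.61  0.41]
rotvec tool [ 0.0011  0.0002 -0.007 ]
```

View pics/s5.png

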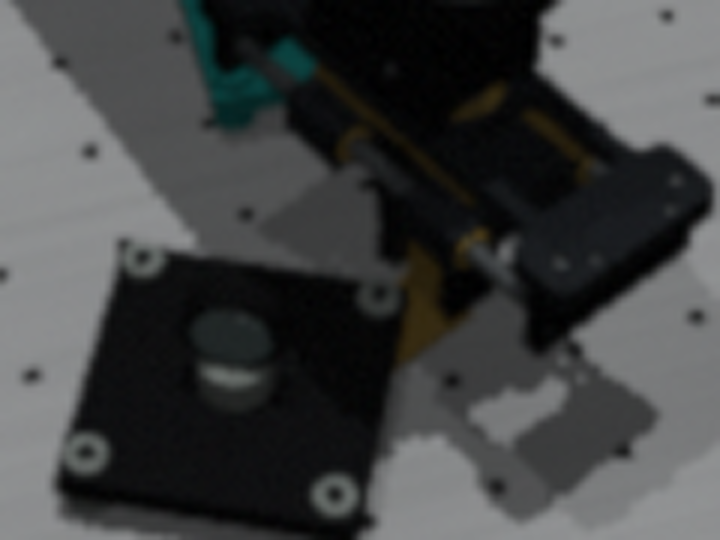

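View pics/t5.png

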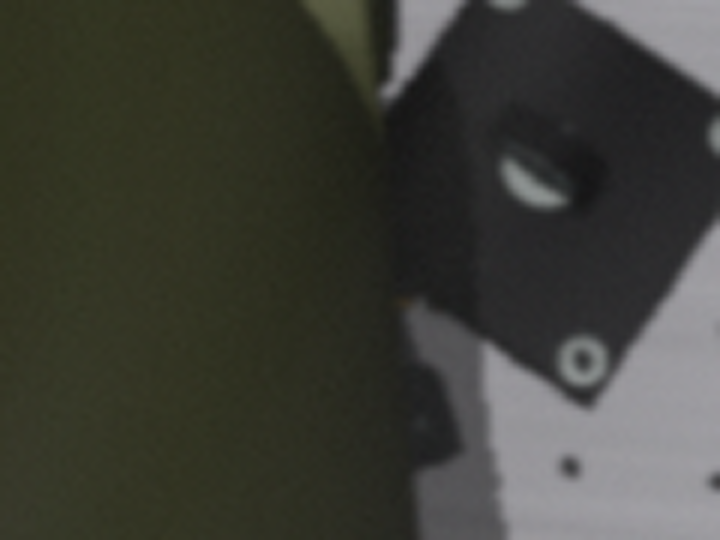

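The shim tongue is under the corner with the tab outside, and the plate has not moved. Releasing.

```bash
python3 -m crank '{"dp":[[0,0,0],[0,0,0],[0,0,0],[0,0,0],[0,0,-1],[0,0,-2],[0,0,-3],[0,0,-3]],"delta_rot":[[0,0,0],[0,0,0],[0,0,0],[0,0,0],[0,0,0],[0,0,0],[0,0,0],[0,0,0]]}' 4
python3 -m crank '{"dp":[[-4,-2,0],[-4,-2,0],[-4,-2,0],[-4,-2,0],[0,0,0],[0,0,0],[0,0,0],[0,0,0]],"delta_rot":[[0,0,0],[0,0,0],[0,0,0],[0,0,0],[0,0,0],[0,0,0],[0,0,0],[0,0,0]]}'
python3 -c "
from h import *
im=ctrl.get_image('scene');crop('scene','s6',(330,195),60,6,im)
im=ctrl.get_image('top');crop('top','t6',(320,220),60,6,im)
to([.5248,.0276,.1],-67)
"
```

```text
time: 22.15
position: [0.5126, 0.0563, 0.1275]
tool_rot: [3.08, 0.617, -0.0]
ft_force: [1.3, -0.1, -0.6]
grip_width: 0.458
time: 22.95
position: [0.3355, 0.0686, 0.1264]
tool_rot: [3.08, 0.616, 0.001]
ft_force: [-0.9, 0.4, -0.1]
grip_width: 0.46
d_cm [15.94 11.07  2.6 ] z [0.3351 0.0686 0.126 ] F [0.19 0.19 0.13]
rotvec tool [6.0000e-04 2.0000e-04 1.5641e+00]
```

View pics/s6.png

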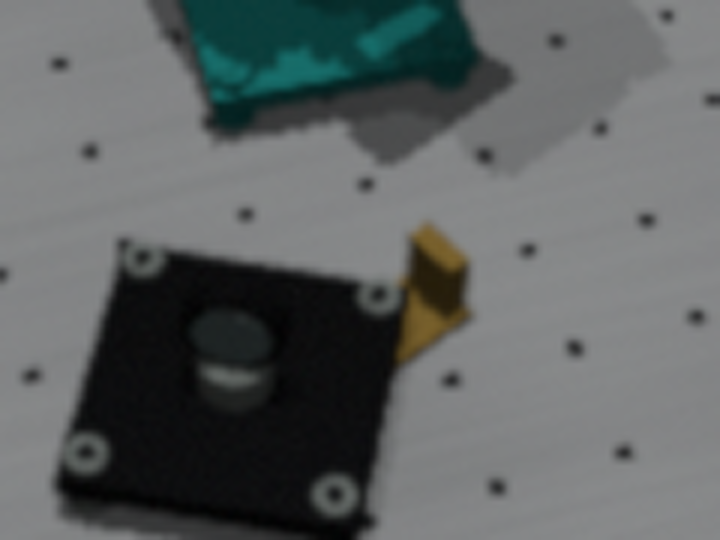

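View pics/t6.png

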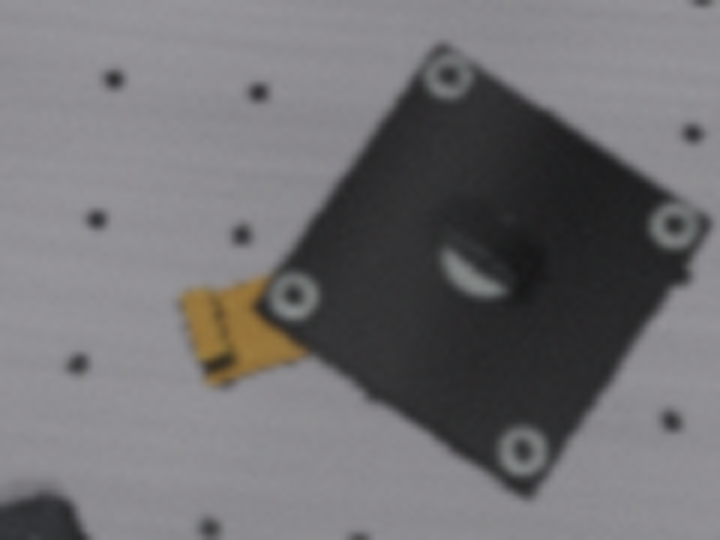

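Run:
```python
from h import *
f=lambda o,L:(np.array(L)+.5)/6-.5+np.array(o)
t=ray("scene",f((270,150),[(428,222),(468,262),(412,236),(455,274)]),.034)[:,:2]
g=ray("scene",f((270,150),[(399,362),(470,313)]),.0035)[:,:2]
print(t.round(4),t.mean(0).round(4),g.round(4), np.degrees(np.arctan2(*(g[0]-g[1])[::-1])))
tt=ray("top",f((260,175),[(180,300),(208,384)]),.034)[:,:2];print("back edge top",tt.round(4))
tg=ray("top",f((260,175),[(208,384),(310,355)]),.0035)[:,:2];print("side",tg.round(4),np.degrees(np.arctan2(*(tg[1]-tg[0])[::-1])))
caps=ray("top",f((260,175),[(447,74),(674,224),(522,451),(293,296)]),.031);print(caps.round(4))
```

```text
[[0.5011 0.0552]
 [0.5236 0.0631]
 [0.5056 0.0472]
 [0.5274 0.0565]] [0.5144 0.0555] [[0.5388 0.0318]
 [0.5251 0.0651]] -67.74600524013346
back edge top [[0.5186 0.0645]
 [0.4922 0.0523]]
side [[0.4965 0.0548]
 [0.5096 0.0219]] -68.34887629876195
[[ 0.6037 -0.0149  0.031 ]
 [ 0.5601 -0.0938  0.031 ]
 [ 0.4808 -0.0504  0.031 ]
 [ 0.5241  0.0282  0.031 ]]
```

```bash
python3 -m crank '{"dp":[[3.2,2.2,0],[3.2,2.2,0],[3.2,2.2,0],[3.2,2.2,0],[3.15,2.25,0],[0,0,2],[0,0,2],[0,0,1.5]],"delta_rot":[[0,0,0],[0,0,0],[0,0,0],[0,0,0],[0,0,0],[0,0,0],[0,0,0],[0,0,0]]}' 0 20
python3 -c "
from h import *
to([.5246,.0276,.05],23)
"
```

```text
time: 23.85
position: [0.5241, 0.0275, 0.0689]
tool_rot: [3.081, 0.615, -0.004]
ft_force: [-0.4, -0.2, 0.6]
grip_width: 0.007
d_cm [0.06 0.01 1.89] z [0.5241 0.0275 0.0689] F [-0.36 -0.2   0.6 ]
rotvec tool [-0.0004  0.0027 -0.0071]
```

```bash
python3 -m crank '{"dp":[[0.05,0,0.5],[0,0,0.5],[0,0,0.3],[0,0,0.1],[0,0,0],[0,0,0],[0,0,0],[0,0,0]],"delta_rot":[[0,0,0],[0,0,0],[0,0,0],[0,0,0],[0,0,0],[0,0,0],[0,0,0],[0,0,0]]}'
```

```text
time: 24.65
position: [0.5248, 0.028, 0.0574]
tool_rot: [3.08, 0.616, 0.001]
ft_force: [0.1, -0.2, -0.9]
grip_width: 0.004
```

```bash
python3 -m crank '{"dp":[[0,0,0.2],[0,0,0.2],[0,0,0.1],[0,0,0.1],[0,0,0.05],[0,0,0],[0,0,0],[0,0,0]],"delta_rot":[[0,0,0],[0,0,0],[0,0,0],[0,0,0],[0,0,0],[0,0,0],[0,0,0],[0,0,0]]}'
```

```text
time: 25.45
position: [0.5247, 0.028, 0.0506]
tool_rot: [3.08, 0.616, 0.0]
ft_force: [0.1, -0.1, -0.5]
grip_width: 0.002
```

```bash
python3 -m crank '{"dp":[[0,0,0.05],[0,0,0.05],[0,0,0.05],[0,0,0.05],[0,0,0],[0,0,0],[0,0,0],[0,0,0]],"delta_rot":[[0,0,0],[0,0,0],[0,0,0],[0,0,0],[0,0,0],[0,0,0],[0,0,0],[0,0,0]]}'
```

```text
time: 26.25
position: [0.5246, 0.0284, 0.049]
tool_rot: [3.08, 0.617, 0.0]
ft_force: [-1.8, 1.3, 4.9]
grip_width: 0.003
```

```bash
python3 -m crank '{"dp":[[0,0,0.05],[0,0,0.03],[0,0,0],[0,0,0],[0,0,0],[0,0,0],[0,0,0],[0,0,0]],"delta_rot":[[0,0,0],[0,0,0],[0,0,0],[0,0,0],[0,0,0],[0,0,0],[0,0,0],[0,0,0]]}'
```

```text
time: 27.05
position: [0.5247, 0.0285, 0.0489]
tool_rot: [3.08, 0.617, 0.0]
ft_force: [-3.7, 1.5, 10.4]
grip_width: 0.001
```

```bash
python3 -m crank '{"dp":[[0,0,-0.5],[0,0,-3],[0,0,-4],[-0.5,4.2,0],[-0.5,4.2,0],[-0.5,4.3,0],[0,0,2],[0,0,2]],"delta_rot":[[0,0,0],[0,0,0],[0,0,0],[0,0,0],[0,0,0],[0,0,0],[0,0,0],[0,0,0]]}'
python3 -c "
from h import *
to([.5605,-.0942,.055],23)
"
```

```text
time: 27.85
position: [0.5602, -0.098, 0.0826]
tool_rot: [3.079, 0.609, 0.002]
ft_force: [0.3, 0.2, 0.3]
grip_width: 0.006
d_cm [ 0.17 -0.35  2.76] z [ 0.5602 -0.098   0.0826] F [0.29 0.21 0.26]
rotvec tool [ 0.0027 -0.0009 -0.0107]
```

```bash
python3 -m crank '{"dp":[[0,0,0],[0,0,0.7],[0,0,0.7],[0,0,0.5],[0,0,0.3],[0,0,0],[0,0,0],[0,0,0]],"delta_rot":[[0,0,0],[0,0,0],[0,0,0],[0,0,0],[0,0,0],[0,0,0],[0,0,0],[0,0,0]]}'
python3 -c "
from h import *
to([.5605,-.0942,.05],23)
"
```

```text
time: 28.65
position: [0.5599, -0.095, 0.0612]
tool_rot: [3.079, 0.616, 0.001]
ft_force: [0.5, -0.3, 0.0]
grip_width: 0.003
d_cm [ 0.08 -0.05  1.12] z [ 0.5599 -0.095   0.0612] F [ 0.49 -0.3   0.02]
rotvec tool [ 0.0011 -0.0005 -0.0063]
```

```bash
python3 -m crank '{"dp":[[0.08,-0.05,0.3],[0,0,0.3],[0,0,0.2],[0,0,0.1],[0,0,0.05],[0,0,0.05],[0,0,0],[0,0,0]],"delta_rot":[[0,0,0],[0,0,0],[0,0,0],[0,0,0],[0,0,0],[0,0,0],[0,0,0],[0,0,0]]}'
```

```text
time: 29.45
position: [0.5602, -0.0942, 0.0509]
tool_rot: [3.08, 0.616, 0.0]
ft_force: [-0.5, -0.2, 0.2]
grip_width: 0.009
```

```bash
python3 -m crank '{"dp":[[0,0,0.05],[0,0,0.05],[0,0,0.05],[0,0,0.05],[0,0,0],[0,0,0],[0,0,0],[0,0,0]],"delta_rot":[[0,0,0],[0,0,0],[0,0,0],[0,0,0],[0,0,0],[0,0,0],[0,0,0],[0,0,0]]}'
```

```text
time: 30.25
position: [0.5604, -0.0943, 0.0503]
tool_rot: [3.08, 0.616, 0.001]
ft_force: [-3.1, 0.7, 9.8]
grip_width: 0.008
```

The opposite corner is firm at 0.0503 with no dip. Lifting away and doing a final look.

```bash
python3 -m crank '{"dp":[[0,0,-0.4],[0,0,-2],[0,0,-4],[0,0,-4],[0,0,-4],[-4,0,0],[-4,0,0],[-4,0,0]],"delta_rot":[[0,0,0],[0,0,0],[0,0,0],[0,0,0],[0,0,0],[0,0,0],[0,0,0],[0,0,0]]}'
python3 -m crank '{"dp":[[-4,2,0],[-4,2,0],[-3,3,0],[-2,4,0],[0,4,0],[0,4,0],[0,0,0],[0,0,0]],"delta_rot":[[0,0,0],[0,0,0],[0,0,0],[0,0,0],[0,0,0],[0,0,0],[0,0,0],[0,0,0]]}'
python3 -c "
from h import *
im=ctrl.get_image('scene');cv2.imwrite('pics/s7.png',im)
im=ctrl.get_image('top');cv2.imwrite('pics/t7.png',im);crop('top','t7c',(320,220),60,6,im)
"
```

```text
time: 31.05
position: [0.4482, -0.1407, 0.193]
tool_rot: [3.079, 0.617, 0.001]
ft_force: [-0.2, -0.8, -0.2]
grip_width: 0.001
time: 31.85
position: [0.4022, -0.3658, 0.1923]
tool_rot: [-3.08, -0.615, 0.002]
ft_force: [-0.3, 0.9, -0.1]
grip_width: 0.005
```

View pics/s7.png

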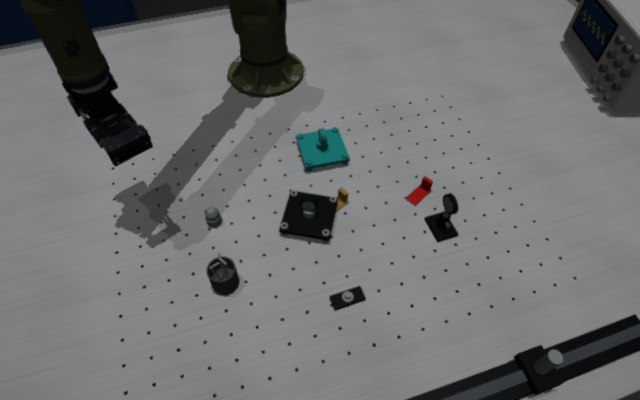

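View pics/t7c.png

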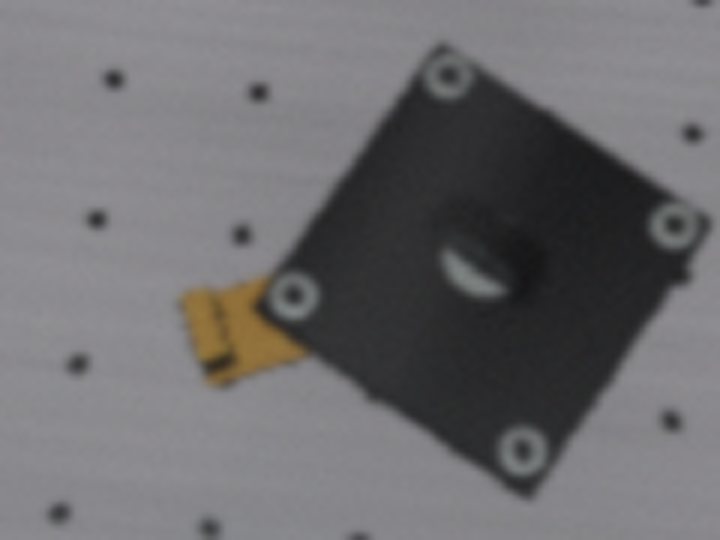

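The plate and its caps are at the same pixels as before, the tab is outside, and the bystanders are undisturbed. Handing in.

```bash
python3 -c "
from bench import ctrl
print(ctrl.close_job())"
```

```text
the job is handed in; nothing more can be done
None
```

The short foot is shimmed, and neither that corner nor the opposite one dips right down any more. I handed the job in at about 32 s of the 72 s limit.

- **Finding the foot:** I pressed three caps in turn. The caps at (0.561, −0.094) and (0.604, −0.015) were firm. The one at (0.525, 0.028) dipped about 5 mm, so I stopped there and left the fourth unpressed.
- **Shim:** I gripped it by its tab, slid it along the bench in from the corner and let go. By the camera measurements the foot axis sits about +4 mm along the shim, near its centre line, and the tab stands outside the plate.
- **Pressing checks:** The shimmed corner now stops firmly after about 1.5 mm, which is the stated play. The opposite corner does not dip, holding at about 10 N.
- **Final pictures:** They show the plate unmoved, the tab outside it and the other things undisturbed.
- **Press force:** My presses on the firm caps and at the bottom of each dip reached about 6 to 12 N, more than the 1 to 2 N that tips the plate. Nothing shifted in the pictures.
- **Wrist turn:** While I turned the gripper over the shim, joint 7 came close to the end of its range (−2.66 of −2.69). The tool sank about 13 mm in free air, and I turned it the other way instead.

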